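Put the brush to rinse and shut the paint pot

ROBOT

A 6-joint arm with a two-finger parallel gripper is mounted at the origin on the work surface. World frame = base frame: x ahead of the robot, y to its left, z up, the work surface at z = 0. Lengths are in m, angles in rad, forces in N, time in s.
With the tool pointing down it reaches from about 0.3 to 0.875 m from the base axis. Payload 6.4 kg.
Tool frame: the origin (TCP) lies midway between the tips of the shut fingers; the grasp point (between the pads) lies 19 mm behind it; z points along the fingers, y is the line along which they close (so a half turn about z gives the same grasp; the last joint's range is limited). The gripper opens to 85 mm and grips with 20 to 120 N. Pads are 22 mm wide; open, the fingers measure 114 mm over their backs; the gripper's body (76 mm by 85 mm) begins 54 mm behind the grasp point. The pads swing forward as they close: fully open they stand 13 mm farther back than shut.
Start: joints at [-1.336, 0.181, 1.607, -0, 1.354, -0.206], TCP at [0.245, -0.52, 0.205] pointing down, gripper open.
Joint ranges: [-2.99, 2.99], [-0.89, 2.07], [0.3, 2.58], [-1.14, 4.28], [0, 2.63], [-3.12, 3.12]. Speed limits (rad/s): [2.57, 2.57, 3.01, 3.14, 3.14, 3.14].

INTERFACE

Orientations are given as a unit quaternion [w, x, y, z].
In Python, from bench import status, camera, ctrl gives the robot as it stands. The module is installed in compiled form; this text tells all that it offers.
- The arm moves only by the shell command python3 -m handwheel 'ROWS'. ROWS is JSON, a list that holds one entry, the list of rows, each a list of 7 numbers: the opening, from -1 (shut) to 1 (fully open), then the shift along the tool's x, y, z in cm, then the turn, a rotation vector about the tool's x, y, z in degrees. A call has 1 to 10 rows; each row is the pose to reach, as a shift and turn from the pose commanded when the call began, along the tool's axes at that moment; what a row does not reach only later rows make up. A row lasts 1/8 s, in which the tool goes at most 62.5 mm and 10.7 degrees, less where a joint would pass 70% of its speed; a pose out of reach is approached as far as the arm can. A call with a gripper value outside its range is refused whole. The fingers move at their own pace and stop on an object; the grip force is fixed at half the most. Time passes only in rows, so rows that repeat a pose let the fingers close. It gives the time, the measured TCP pose, the force, the opening and the grip force at its end, in the units of the state.
- status.get_obs(): the state, without advancing time (a new reading comes with each control period).
- camera(name): name is "scene" or "top" or "wrist"; returns a dict with "frame" (400x640x3 uint8, blue, green, red), "depth" (400x640 float32, m along the optical axis (not along the pixel's ray), 0 where there is no reading), "fx", "fy", "cx", "cy" (pixels), "extrinsics" (4x4, takes a point from camera to world coordinates); the wrist camera has in their place "hand_eye" (4x4, takes a point from camera to tool coordinates, whose origin is the TCP and whose axes are the flange's). Camera axes: x right, y down, z forward; pixel columns grow to the right and rows downward; lengths in m; the calibration is good to about 2 mm. A picture is of the moment at which its call begins: read the wrist's pose just before it.
- ctrl.hand_in(): hands the job in; it is judged then, once.
The state is a dict: "time_s": time; "q": joint angles; "dq": joint speeds; "joint_efforts": joint torques, N m; "eef_pos": TCP position; "eef_rot": TCP orientation; "wrist_force": force on the tool from outside, world axes, zero at the start; "torque": the same for the moment, N m; "opening": opening from 0.0 (shut) to 1.0 (fully open); "grasp_force": force on a finger pad.
Only numpy, scipy, OpenCV 4.12 (cv2) and the standard library are available. Lean on these libraries where they do the work, as an engineer would, in place of code of your own. Each camera call takes 0.05 s, during which the arm holds its last target. There are 200 camera calls.

TASK

Painting with this green is finished: draw the red-handled brush out of the green paint pot and stand it, hair down, in the steel rinse can, lowering it in gently rather than dropping it. Then shut the green pot so that the paint keeps: turn its black closing collar clockwise until the white pointer is fully home at the red mark. Leave the other pots shut and everything else where it stands, the can upright.

Things in the scene. Friction and masses are not known exactly. Their poses are not given: they have to be found in the camera images.
- brush_centre (a point): Half-way up the red-handled round paint brush (180 mm long, about 30 g), which stands hair down in the green pot, through the window of its collar, leaning a few degrees. This frame's z runs along the brush from hair to handle top. The handle is 12.4 mm thick from 8 to 56 mm above this point: grip there. Ferrule 12 mm, hair 10 mm thick.
- brush_hair (a point): The end of the brush's hair, its lower end, 90 mm below the centre; it stands on the floor of the green pot.
- brush_top (a point): The top end of the brush's handle, 90 mm above the centre; here the handle has tapered to 7 mm. Some 100 mm of the brush stick out above the collar.
- green_pot: Green paint pot, square body 88 x 88 x 57 mm, held fast in a wooden tray; the brush is always in it. Origin: centre of its underside. Its round well is 62 mm wide, floor 4 mm above the origin. The black closing collar on it is a 72 mm disc, flat top 77 mm above the origin, with one window, a 72-degree sector reaching 30 mm from the axis; open, it points along the pot's -x.
- green_pot_rib (a point): Centre of the grip rib on the green pot's collar, on the turning axis, 87 mm above the pot's origin. The rib is an upright bar 12 mm thick, 58 mm long and 20 mm high (77 to 97 mm above the pot's origin): pinch it across its thickness from above and turn. The frame turns with the collar: y along the rib to the end with the white pointer, x across it, z up.
- green_pot_collar (a joint): Turn of the green pot's collar about its vertical axis, rad, growing clockwise seen from above: 0 = open, pointer at the white dot on the pot's +y shoulder; 1.31 = shut, at its end stop with the pointer at the red dot, 75 degrees further clockwise. It needs about 0.12 N m, stays where it is left and starts at 0 to 0.15.
- blue_pot_collar (a joint): The same collar on the blue pot, a like pot in the same tray; shut (1.31).
- orange_pot_collar (a joint): The same collar on the orange pot; shut (1.31). The three pots stand in a row in one tray, 96 mm apart, in any order, all the same height and facing the same way.
- rinse_can: Open round steel rinse can, loose, 0.5 kg, 82 mm high, 82 mm across, wall 3 mm (76 mm wide inside), nothing in it. Origin: centre of its underside, on the bench; its floor is 3 mm above that.
- can_mouth (a point): Centre of the rinse can's mouth, level with its rim.
- brush_crock: Blue ceramic crock full of spare brushes, 84 mm across, about 250 mm high with the brushes. Origin: centre of its underside.
- mask_stand: Half-painted white, green and gold mask on a wooden table stand, about 165 mm wide and 265 mm high. Origin: centre of the foot's underside.
- white_jar: White lidded jar, 58 mm across, 62 mm high. Origin: centre of its underside.
- amber_jar: Amber glass jar with a black lid, 66 mm across, 75 mm high. Origin: centre of its underside.
- scissors: Scissors with red loops lying on the bench, 160 mm long, 10 mm high. Origin: at the pivot, on the bench.
- paint_tube: Blue paint tube lying on the bench, 120 mm long, 42 mm wide, 28 mm high. Origin: on the bench under its flat end.
- tape_roll: Roll of cream masking tape lying flat, 90 mm across, 24 mm high. Origin: centre of its underside.
- palette_dish: White ceramic palette dish with dabs of colour, 90 mm across, 13 mm high. Origin: centre of its underside.
There are look-alikes about, which are no part of the job. What is shaped like the rinse_can but pink is not meant.

How it is judged:
By the outcome, as a careful person would: the job done as asked, in the order asked, and still so for the second after the job is handed in, with the robot touching nothing.
It also fails if it takes over 59 s, if anything falls off the work surface, if the arm or the gripper's body presses on something with over 40 N, if the wrist force passes 120 N, or if a joint passes its speed limit or range.

## Working session

There is one attempt and no reset: what is moved stays moved. The work goes in short steps, Python scripts to look and compute and a shell command to move; the robot and the scene stay as the last step left them, time stands still between calls to the robot, and variables do not carry over. Pictures are saved under pics/ and viewed, at most 13 in all, crops included, and the job is handed in when it is done.

```bash
mkdir -p pics; cat > h.py <<'E'
import numpy as np,cv2
from bench import status,camera,ctrl
from scipy.spatial.transform import Rotation as R
def T():
    s=status.get_obs();M=np.eye(4);q=s['eef_rot'];M[:3,:3]=R.from_quat([q[1],q[2],q[3],q[0]]).as_matrix();M[:3,3]=s['eef_pos'];return M
def shot(n):
    t=T();c=camera(n);c['E']=t@np.array(c['hand_eye']) if n=='wrist' else np.array(c['extrinsics']);return c
def ray(c,u,v):
    d=c['E'][:3,:3]@np.array([(u-c['cx'])/c['fx'],(v-c['cy'])/c['fy'],1]);return c['E'][:3,3],d
def onz(c,u,v,z):
    o,d=ray(c,u,v);return o+d*(z-o[2])/d[2]
def pt(c,u,v):
    o,d=ray(c,u,v);return o+d*c['depth'][int(v),int(u)]
def proj(c,p):
    x=np.linalg.inv(c['E'])@np.append(p,1);return np.array([c['fx']*x[0]/x[2]+c['cx'],c['fy']*x[1]/x[2]+c['cy']])
def cloud(c):
    v,u=np.mgrid[0:400,0:640];d=c['depth'];P=np.stack([(u-c['cx'])/c['fx']*d,(v-c['cy'])/c['fy']*d,d],-1);return P@c['E'][:3,:3].T+c['E'][:3,3]
E
python3 - <<'E'
from h import *
for n in('top','scene'):
    c=shot(n);cv2.imwrite(f'pics/{n}.png',c['frame']);np.savez(f'{n}.npz',**c);print(n,c['E'].round(3).tolist(),c['fx'])
print(status.get_obs())
E
```

```text
top [[0.015, -0.979, 0.203, 0.239], [-1.0, -0.015, 0.002, 0.001], [0.001, -0.203, -0.979, 1.439], [0.0, 0.0, 0.0, 1.0]] 503.00666033275485
scene [[-0.464, 0.66, -0.59, 1.421], [0.886, 0.34, -0.316, 0.46], [-0.008, -0.67, -0.743, 1.267], [0.0, 0.0, 0.0, 1.0]] 481.60413004932184
{'time_s': 0.1, 'q': array([-1.33632344e+00,  1.81468068e-01,  1.60787742e+00, -1.32953038e-05,
        1.35382069e+00, -2.06304085e-01]), 'dq': array([-1.81783613e-04,  2.02126091e-05, -3.56618892e-03,  1.64201483e-03,
       -5.90057148e-04,  6.89276991e-05]), 'joint_efforts': array([-2.64131750e-04, -4.45877445e+01, -3.52241743e+01, -2.98135128e-04,
        4.09719782e-03, -1.86224548e-05]), 'eef_pos': array([ 0.2452034 , -0.51951187,  0.20428833]), 'eef_rot': array([-7.86592776e-04,  9.75811980e-01,  2.18610064e-01, -1.75707219e-05]), 'wrist_force': array([ 0.44315845,  0.26619682, -0.04281729]), 'torque': array([-0.02986454, -0.02416947,  0.00057252]), 'grasp_force': 0.0, 'opening': 0.9979740920327752}
```

View pics/top.png

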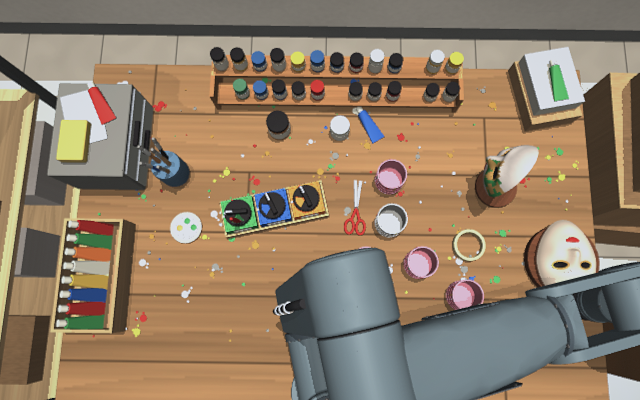

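View pics/scene.png

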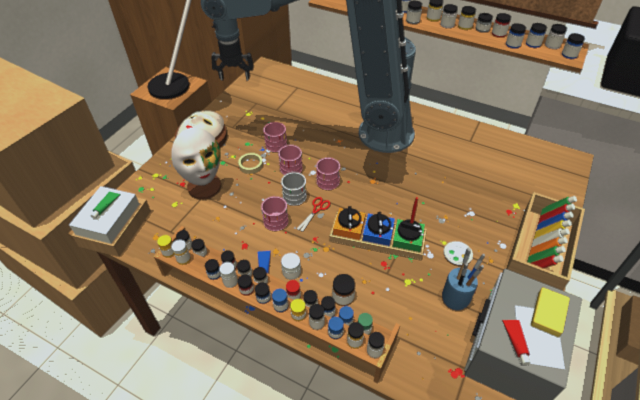

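The top view shows green, blue and orange pots at (238,212), (272,206) and (306,200), and the steel can at (392,220). In the scene view the red brush runs from (410,235) to (415,198), and the steel can is at (293,187).

```bash
python3 - <<'E'
from h import *
c=dict(np.load('top.npz'));s=dict(np.load('scene.npz'))
P=cloud(c);H=cv2.cvtColor(c['frame'],cv2.COLOR_BGR2HSV)
roi=np.zeros((400,640),bool);roi[175:245,212:335]=1
for n,lo,hi in(('green',45,85),('blue',100,125),('orange',10,25)):
    m=roi&(H[...,0]>=lo)&(H[...,0]<=hi)&(H[...,1]>140)&(H[...,2]>100)&(P[...,2]>.05)&(P[...,2]<.09)
    x=P[m][:,:2].astype(np.float32);print(n,m.sum(),cv2.minAreaRect(x),np.median(P[m][:,2]))
# tray/pot region above .05
m=roi&(P[...,2]>.045)&(P[...,2]<.11);print('row',cv2.minAreaRect(P[m][:,:2].astype(np.float32)))
m=roi&(H[...,2]<60)&(P[...,2]>.065);k,l,st,ce=cv2.connectedComponentsWithStats(m.astype(np.uint8))
for i in range(1,k):
    if st[i,4]>60:print('blk',st[i,4],ce[i],P[l==i].mean(0),P[l==i][:,2].max())
# can
r=np.zeros_like(roi);r[198:245,370:413]=1;m=r&(P[...,2]>.07)&(P[...,2]<.095);q=P[m];print('can',m.sum(),cv2.minEnclosingCircle(q[:,:2].astype(np.float32)),np.median(q[:,2]))
# brush in both
for n,d,b in(('top',c,(190,245,205,260)),('scene',s,(185,250,395,430))):
    h=cv2.cvtColor(d['frame'],cv2.COLOR_BGR2HSV);m=((h[...,0]<8)|(h[...,0]>172))&(h[...,1]>140)&(h[...,2]>60)
    z=np.zeros_like(m);z[b[0]:b[1],b[2]:b[3]]=1;v,u=np.nonzero(m&z);Q=cloud(d)[v,u];print(n,len(u))
    for i in np.argsort(Q[:,2])[::max(1,len(u)//10)]:print(u[i],v[i],Q[i].round(3))
a=c['frame'][165:255,205:420];b=s['frame'][165:265,260:440]
cv2.imwrite('pics/crop.png',np.vstack([cv2.resize(a,(645,270),interpolation=2),cv2.resize(b,(540,300),interpolation=2)[:, :] if 0 else cv2.copyMakeBorder(cv2.resize(b,(540,300),interpolation=2),0,0,0,105,0)]))
E
```

```text
green 3 ((0.503410816192627, 0.2493668496608734), (0.0662100687623024, 0.010130851529538631), 60.02960968017578) 0.060732598275624605
blue 448 ((0.49634167551994324, 0.1720253974199295), (0.08714140951633453, 0.08694248646497726), 13.284379959106445) 0.06352018343240207
orange 435 ((0.5182518362998962, 0.07913490384817123), (0.08700740337371826, 0.08794867247343063), 12.844470024108887) 0.06316259964621418
row ((0.4962025582790375, 0.17270129919052124), (0.09193462133407593, 0.2804245948791504), 13.280069351196289)
blk 392 [307.16836735 197.85969388] [0.51613877 0.07470207 0.08864414] 1.4385341821815214
blk 418 [273.03349282 205.31100478] [0.49343365 0.16695619 0.09150758] 1.4385341821815214
blk 418 [238.13157895 211.27033493] [0.47556794 0.26117671 0.09173418] 1.4385341821815214
can 170 ((0.46398332715034485, -0.15829166769981384), 0.042788390070199966) 0.08043689768001461
top 36
232 200 [0.512 0.285 0.064]
230 217 [0.461 0.284 0.084]
238 221 [0.446 0.257 0.109]
236 222 [0.442 0.26  0.12 ]
237 220 [0.445 0.255 0.134]
236 220 [0.442 0.254 0.149]
235 220 [0.441 0.255 0.157]
234 218 [0.444 0.256 0.169]
232 217 [0.446 0.26  0.174]
233 218 [0.442 0.256 0.183]
230 219 [0.439 0.263 0.184]
230 218 [0.441 0.262 0.188]
scene 78
410 221 [0.441 0.259 0.077]
413 221 [0.447 0.27  0.089]
413 219 [0.451 0.269 0.104]
413 217 [0.451 0.268 0.113]
412 212 [0.444 0.26  0.125]
412 211 [0.448 0.26  0.135]
415 210 [0.449 0.269 0.145]
414 207 [0.448 0.264 0.155]
415 205 [0.448 0.265 0.165]
415 203 [0.447 0.264 0.172]
415 199 [0.441 0.26  0.183]
413 209 [1.421 0.46  1.267]
```

View pics/crop.png

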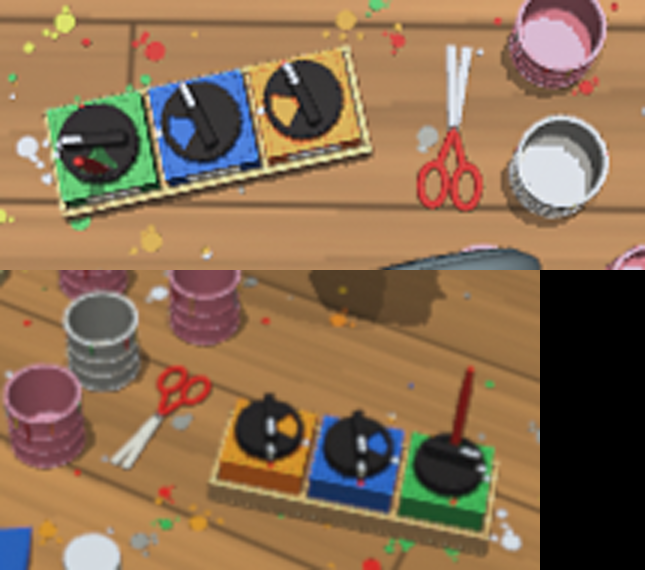

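```bash
python3 -m handwheel '[[[1,4,-4,-8,0,0,0],[1,7.5,-9,-9.6,0,0,0],[1,11,-13.5,-9.6,0,0,0],[1,14.5,-18,-9.6,0,0,0],[1,18,-22,-9.6,0,0,0],[1,21.5,-26,-9.6,0,0,0],[1,25,-30.3,-9.6,0,0,0],[1,28.5,-34.5,-9.6,0,0,4],[1,32,-38.7,-9.6,0,0,8],[1,35.5,-43,-9.6,0,0,12]]]'
python3 -c "
from h import *
t=T();print(t.round(4));G=np.array([.445,.262,.30]);print(t[:3,:3].T@(G-t[:3,3])*100,np.degrees(np.arctan2(t[1,0],t[0,0])))"
```

```text
time_s: 1.35
eef_pos: [0.3829, 0.0221, 0.301]
eef_rot: [0.0, 0.993, 0.114, 0.0]
wrist_force: [1.7, -1.0, -0.2]
opening: 1.001
grasp_force: 0.0
[[ 9.739e-01  2.268e-01  5.000e-04  3.829e-01]
 [ 2.268e-01 -9.739e-01 -2.000e-04  2.210e-02]
 [ 4.000e-04  3.000e-04 -1.000e+00  3.010e-01]
 [ 0.000e+00  0.000e+00  0.000e+00  1.000e+00]]
[ 11.4870735  -21.95513254   0.1007341 ] 13.109707711254634
```

```bash
python3 -m handwheel '[[[1,3,-5.5,0,0,0,0],[1,5.8,-11,0,0,0,0],[1,8.6,-16.5,0,0,0,0],[1,11.5,-22,0,0,0,0],[1,11.5,-22,0,0,0,0],[1,11.5,-22,0,0,0,0]]]'
python3 - <<'E'
from h import *
c=shot('wrist');print(np.array(c['hand_eye']).round(3),T()[:3,3],c['fx']);cv2.imwrite('pics/w1.png',c['frame']);np.savez('w1.npz',**c)
print([proj(c,p).round() for p in([.474,.265,.103],[.447,.262,.09],[.441,.261,.188])])
E
```

```text
time_s: 2.1
eef_pos: [0.4439, 0.2606, 0.3004]
eef_rot: [0.0, 0.993, 0.116, -0.001]
wrist_force: [-0.5, -0.2, 0.6]
opening: 1.003
grasp_force: 0.0
[[ 0.001 -0.947 -0.321  0.082]
 [ 1.     0.001  0.001 -0.   ]
 [-0.    -0.321  0.947 -0.168]
 [ 0.     0.     0.     1.   ]] [0.44414852 0.26004347 0.30076655] 331.73303640730376
[array([326., 139.]), array([323., 161.]), array([322., 190.])]
```

View pics/w1.png

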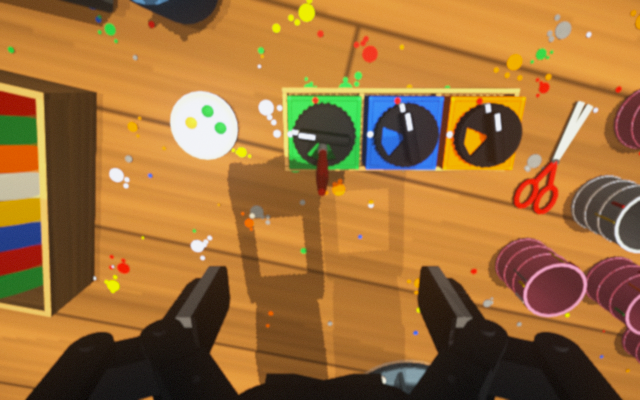

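The wrist picture shows the brush from (323,148) at the collar to its top at (321,194), and the rib from its white pointer (300,134) to about (348,141). These match the projected estimates.

```bash
python3 - <<'E'
from h import *
c=dict(np.load('w1.npz'));h=cv2.cvtColor(c['frame'],cv2.COLOR_BGR2HSV)
m=((h[...,0]<8)|(h[...,0]>172))&(h[...,1]>120)&(h[...,2]<200);z=np.zeros_like(m);z[145:200,310:335]=1;v,u=np.nonzero(m&z)
for r in sorted(set(v))[::6]+[max(v)]:print(r,u[v==r].mean())
print('top',onz(c,u[v==max(v)].mean(),max(v)-1,.188))
for e in((300,134),(324,137),(348,141)):print(onz(c,*e,.103))
P=cloud(c);k=(abs(P[...,2]-.103)<.006)&(np.hypot(P[...,0]-.474,P[...,1]-.265)<.045);x=P[k&~m];print(k.sum(),x.mean(0),cv2.minAreaRect(x[:,:2].astype(np.float32)))
k=m&z&(P[...,2]>.09)&(P[...,2]<.2);Q=P[k];A=np.polyfit(Q[:,2],Q[:,:2],1);print('fit',len(Q),A, A[0]*.145+A[1])
g=(h[...,0]>45)&(h[...,0]<80)&(h[...,1]>120);z[:]=0;z[92:172,284:362]=1;x=P[g&z&(P[...,2]>.055)&(P[...,2]<.075)];print(cv2.minAreaRect(x[:,:2].astype(np.float32)),np.median(x[:,2]))
E
```

```text
150 322.5
156 322.0
162 322.5
168 322.0
174 322.0
180 321.5
186 321.5
192 321.0
194 321.0
top [0.43831557 0.26159608 0.188     ]
[0.47237827 0.29360322 0.103     ]
[0.4752673  0.26746128 0.103     ]
[0.4771205  0.24088757 0.103     ]
604 [0.47364277 0.26763309 0.1015591 ] ((0.4645417332649231, 0.2664031684398651), (0.029868289828300476, 0.05763097479939461), 5.781004905700684)
fit 342 [[-0.13111532 -0.02397982]
 [ 0.46611672  0.26652921]] [0.447105   0.26305214]
((0.4736071527004242, 0.2671908140182495), (0.08716607093811035, 0.08705797046422958), 13.16440200805664) 0.062773956298875
```

```bash
python3 -m handwheel '[[[1,0.2,-0.2,6,0,0,0],[1,0.2,-0.2,12,0,0,0],[1,0.2,-0.2,17.4,0,0,0],[1,0.2,-0.2,17.4,0,0,0],[-1,0.2,-0.2,17.4,0,0,0],[-1,0.2,-0.2,17.4,0,0,0],[-1,0.2,-0.2,17.4,0,0,0],[-1,0.2,-0.2,17.4,0,0,0],[-1,0.2,-0.2,17.4,0,0,0],[-1,0.2,-0.2,17.4,0,0,0]]]'
```

```text
time_s: 3.4
eef_pos: [0.4466, 0.2635, 0.128]
eef_rot: [-0.0, 0.993, 0.116, 0.001]
wrist_force: [-0.3, -0.2, 5.9]
opening: 0.101
grasp_force: 58.8
```

```bash
python3 -m handwheel '[[[-1,-0.3,0,-2,0,0,0],[-1,-0.6,0,-4,0,0,0],[-1,-0.9,0,-6,0,0,0],[-1,-1.2,0,-8,0,0,0],[-1,-1.6,0,-11,0,0,0],[-1,-2,0,-14,0,0,0],[-1,-2,0,-14,0,0,0],[-1,-2,0,-14,0,0,0]]]'
python3 - <<'E'
from h import *
t=T();s=shot('scene');np.savez('s2.npz',**s);c=shot('wrist');np.savez('w2.npz',**c)
a=s['frame'][100:260,280:480];cv2.imwrite('pics/p2.png',np.vstack([cv2.resize(a,(400,320)),cv2.resize(c['frame'],(400,250))]))
g=t@[0,0,-.019,1];print(g,proj(s,g[:3]))
for n,d in(('s',s),('w',c)):
    h=cv2.cvtColor(d['frame'],cv2.COLOR_BGR2HSV);P=cloud(d);m=((h[...,0]<8)|(h[...,0]>172))&(h[...,1]>120)&(d['depth']>0)&(np.hypot(P[...,0]-t[0,3],P[...,1]-t[1,3])<.06)&(P[...,2]>.12);v,u=np.nonzero(m);Q=P[m]
    for i in np.argsort(Q[:,2])[::max(1,len(Q)//8)]:print(n,u[i],v[i],Q[i].round(3))
E
```

```text
time_s: 4.4
eef_pos: [0.426, 0.2585, 0.266]
eef_rot: [0.0, 0.993, 0.115, -0.001]
wrist_force: [-0.8, -0.9, -1.5]
opening: 0.101
grasp_force: 58.8
[0.42600105 0.25851223 0.28496009 1.        ] [421.19272916 171.59613522]
s 418 192 [0.431 0.263 0.205]
s 418 188 [0.43  0.26  0.221]
s 419 184 [0.434 0.261 0.242]
s 419 180 [0.432 0.259 0.256]
s 420 176 [0.43  0.259 0.271]
s 422 173 [0.426 0.262 0.281]
s 421 170 [0.434 0.259 0.298]
s 423 163 [0.423 0.258 0.316]
s 425 160 [0.421 0.261 0.327]
w 328 196 [0.434 0.257 0.201]
w 325 220 [0.432 0.259 0.244]
w 324 238 [0.43  0.259 0.266]
w 331 257 [0.428 0.255 0.283]
w 322 271 [0.427 0.26  0.296]
w 329 289 [0.424 0.256 0.306]
w 328 303 [0.423 0.256 0.315]
w 325 316 [0.422 0.257 0.322]
w 538 395 [0.449 0.211 0.372]
```

View pics/p2.png

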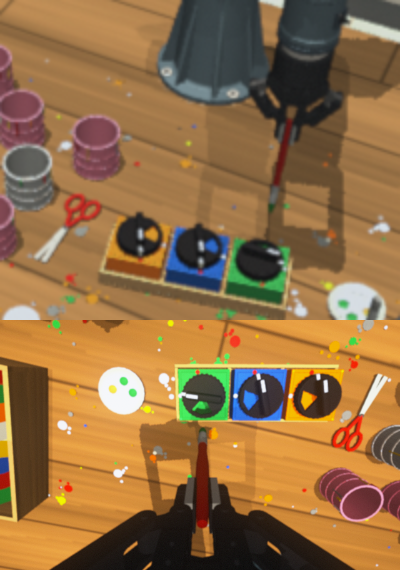

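```bash
python3 -m handwheel '[[[-1,-0.6,3,-1,0,0,0],[-1,-1.6,7.5,-1,0,0,0],[-1,-2.8,12.5,-1,0,0,0],[-1,-4,18,-1,0,0,0],[-1,-5.2,23.5,-1,0,0,0],[-1,-6.4,29,-1,0,0,0],[-1,-7.6,34.5,-1,0,0,0],[-1,-8.6,39,-1,0,0,0],[-1,-9.1,41.1,-1,0,0,0],[-1,-9.1,41.1,-1,0,0,0]]]'
python3 - <<'E'
from h import *
t=T();c=shot('wrist');s=shot('top');np.savez('w3.npz',**c)
print(t[:3,3])
P=cloud(c)
for n,d in(('w',c),('t',s)):
    P=cloud(d);h=cv2.cvtColor(d['frame'],cv2.COLOR_BGR2HSV)
    m=(abs(P[...,2]-.081)<.004)&(np.hypot(P[...,0]-.464,P[...,1]+.158)<.055)&(h[...,1]<70)
    if m.sum()>5:
        x=P[m];A=np.c_[x[:,:2],np.ones(len(x))];b=np.linalg.lstsq(A,(x[:,:2]**2).sum(1),rcond=None)[0];print(n,m.sum(),'circ fit',b[:2]/2,np.sqrt(b[2]+(b[:2]**2).sum()/4),cv2.minEnclosingCircle(x[:,:2].astype(np.float32)))
P=cloud(c);h=cv2.cvtColor(c['frame'],cv2.COLOR_BGR2HSV);m=(np.hypot(P[...,0]-t[0,3],P[...,1]-t[1,3])<.035)&(P[...,2]>.12)&(P[...,2]<.36)&((h[...,0]<8)|(h[...,0]>172))&(h[...,1]>120);Q=P[m];A=np.polyfit(Q[:,2],Q[:,:2],1);print('brush',A,'hair',A[0]*.155+A[1],Q[:,2].max())
f=c['frame'].copy();cv2.imwrite('pics/w3.png',f)
E
```

```text
time_s: 5.75
eef_pos: [0.4315, -0.1634, 0.2757]
eef_rot: [-0.001, 0.993, 0.114, -0.001]
wrist_force: [-0.4, 0.8, 0.3]
opening: 0.103
grasp_force: 58.8
[ 0.43146521 -0.16335011  0.27569987]
w 929 circ fit [ 0.46243627 -0.15723261] 0.03971949213382911 ((0.4621608555316925, -0.15712787210941315), 0.04247676208615303)
t 71 circ fit [ 0.46367282 -0.15850273] 0.03994804954055436 ((0.4634910225868225, -0.1582731157541275), 0.041784148663282394)
brush [[-0.09060411 -0.01696715]
 [ 0.45914769 -0.15811528]] hair [ 0.44510405 -0.16074519] 0.35866526773385865
```

View pics/w3.png

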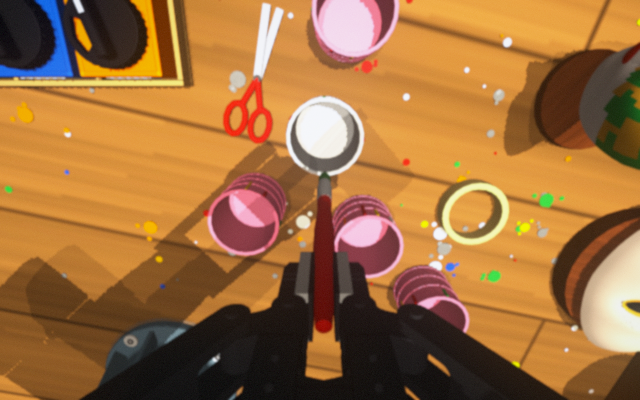

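Brush hair (324,178) heads into the steel can, whose mouth is centred at (325,135); the hair is about 18 mm inside the centre, on the robot's side. Lowering.

```bash
python3 -m handwheel '[[[-1,0,0,3,0,0,0],[-1,0,0,6,0,0,0],[-1,0,0,9,0,0,0],[-1,0,0,11.5,0,0,0],[-1,0,0,13.5,0,0,0],[-1,0,0,14.5,0,0,0],[-1,0,0,15,0,0,0],[-1,0,0,15,0,0,0]]]'
```

```text
time_s: 6.85
eef_pos: [0.4323, -0.1621, 0.1274]
eef_rot: [0.0, 0.993, 0.116, 0.0]
wrist_force: [-0.2, -0.2, -0.8]
opening: 0.093
grasp_force: 58.8
```

```bash
python3 -m handwheel '[[[-1,0,0,0.1,0,0,0],[-1,0,0,0.2,0,0,0],[-1,0,0,0.3,0,0,0],[-1,0,0,0.3,0,0,0]]]'
```

```text
time_s: 7.35
eef_pos: [0.4321, -0.1623, 0.1241]
eef_rot: [-0.0, 0.993, 0.115, -0.0]
wrist_force: [0.1, 0.2, 0.0]
opening: 0.104
grasp_force: 58.8
```

```bash
python3 -m handwheel '[[[-1,0,0,0.1,0,0,0],[-1,0,0,0.2,0,0,0],[-1,0,0,0.2,0,0,0]]]'
```

```text
time_s: 7.72
eef_pos: [0.432, -0.1622, 0.1219]
eef_rot: [-0.0, 0.993, 0.115, -0.0]
wrist_force: [-1.0, 1.0, -1.0]
opening: 0.099
grasp_force: 58.8
```

```bash
python3 -m handwheel '[[[-1,0,0,0.1,0,0,0],[-1,0,0,0.1,0,0,0]]]'
```

```text
time_s: 7.98
eef_pos: [0.4323, -0.1624, 0.1213]
eef_rot: [0.0, 0.993, 0.115, 0.0]
wrist_force: [0.2, 0.9, 1.6]
opening: 0.098
grasp_force: 58.9
```

```bash
python3 -m handwheel '[[[-1,0,0,0.1,0,0,0],[-1,0,0,0.1,0,0,0]]]'
```

```text
time_s: 8.22
eef_pos: [0.4329, -0.1628, 0.1211]
eef_rot: [0.001, 0.993, 0.115, 0.001]
wrist_force: [-0.2, -0.1, 7.0]
opening: 0.104
grasp_force: 59.6
```

```bash
python3 -m handwheel '[[[-1,0,0,0.1,0,0,0],[-1,0,0,0.1,0,0,0]]]'
```

```text
time_s: 8.48
eef_pos: [0.4335, -0.1633, 0.1209]
eef_rot: [0.001, 0.993, 0.115, 0.001]
wrist_force: [-1.4, 0.8, 11.0]
opening: 0.101
grasp_force: 60.2
```

```bash
python3 -m handwheel '[[[-1,0,0,-0.1,0,0,0],[-0.5,0,0,-0.1,0,0,0],[0,0,0,-0.1,0,0,0],[1,0,0,-0.1,0,0,0],[1,0,0,-0.1,0,0,0],[1,0,0,-0.1,0,0,0],[1,0,0,-3,0,0,0],[1,0,0,-7,0,0,0],[1,0,0,-12,0,0,0],[1,0,0,-17,0,0,0]]]'
python3 - <<'E'
from h import *
t=T();c=shot('wrist');s=shot('scene');print(t[:3,3])
cv2.imwrite('pics/p4.png',np.vstack([cv2.resize(c['frame'],(480,300)),cv2.resize(s['frame'][130:230,240:400],(480,300))]))
E
```

```text
time_s: 9.72
eef_pos: [0.4319, -0.1621, 0.2905]
eef_rot: [-0.0, 0.993, 0.115, -0.0]
wrist_force: [-0.2, 0.3, -0.3]
opening: 1.0
grasp_force: 0.0
[ 0.43188277 -0.16208814  0.29054849]
```

View pics/p4.png

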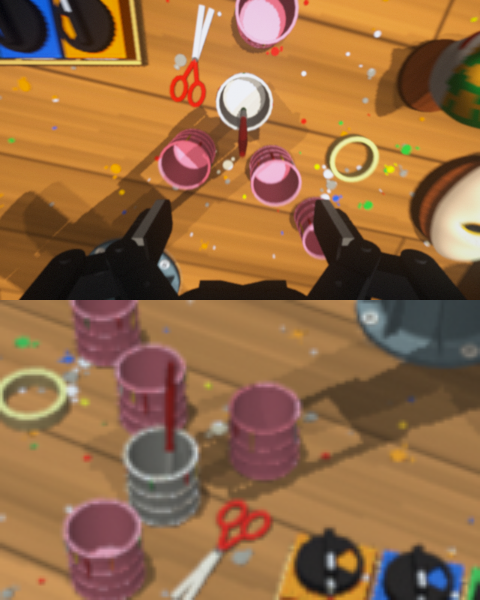

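The brush stands in the steel can, leaning on the near rim, and nothing else has moved. Next is the collar.

```bash
python3 -m handwheel '[[[1,1,-3,0,0,0,-8],[1,2.6,-7.5,0,0,0,-17],[1,4.2,-12.3,0,0,0,-26],[1,5.8,-17.1,0,0,0,-35],[1,7.4,-22,0,0,0,-44],[1,9,-26.7,0,0,0,-53],[1,10.6,-31.5,0,0,0,-62],[1,12.2,-36.2,0,0,0,-72],[1,13.8,-40.8,0,0,0,-82],[1,13.8,-40.8,0,0,0,-82]]]'
python3 - <<'E'
from h import *
t=T();c=shot('wrist');print(t[:3,3],np.degrees(np.arctan2(t[1,0],t[0,0])),status.get_obs()['q'])
P=cloud(c);h=cv2.cvtColor(c['frame'],cv2.COLOR_BGR2HSV);r=np.hypot(P[...,0]-.4736,P[...,1]-.267)
k=(P[...,2]>.097)&(P[...,2]<.11)&(r<.045)&(c['depth']>0)
x=P[k];mu=x.mean(0);print(k.sum(),mu,np.median(x[:,2]),cv2.minAreaRect(x[:,:2].astype(np.float32)))
w=np.linalg.svd(x[:,:2]-mu[:2],full_matrices=False)[2][0];print('rib dir',np.degrees(np.arctan2(w[1],w[0])))
w=(h[...,1]<50)&(h[...,2]>170)&k;print('pointer',w.sum(),P[w].mean(0))
k=(r<.034)&(P[...,2]>.076)&(P[...,2]<.09);print('collar z',np.median(P[k][:,2]))
cv2.imwrite('pics/w5.png',c['frame'])
E
```

```text
time_s: 11.08
eef_pos: [0.4721, 0.2692, 0.2879]
eef_rot: [-0.001, 0.672, 0.741, -0.0]
wrist_force: [-1.2, -0.2, -0.7]
opening: 0.999
grasp_force: 0.0
[0.47214583 0.26920353 0.28787891] 95.56675854770047 [ 2.96896968e-01  5.12442729e-02  1.58306069e+00 -2.35448149e-04
  1.50912192e+00  2.03063438e-01]
561 [0.47340938 0.26846767 0.10162762] 0.10179672779616761 ((0.47334885597229004, 0.2676202356815338), (0.011258088983595371, 0.05738648399710655), 5.984088897705078)
rib dir -84.36727836821713
pointer 61 [0.47192077 0.28541588 0.1025551 ]
collar z 0.08203857614968657
```

View pics/w5.png

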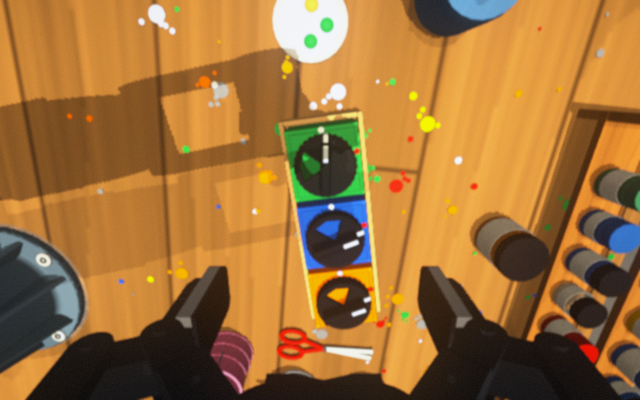

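Rib runs vertically at (325,148) with the pointer up, between the finger lines, and is aligned with the tool. Descend and pinch.

```bash
python3 -m handwheel '[[[1,-0.2,0.1,5,0,0,0],[1,-0.2,0.1,10,0,0,0],[1,-0.2,0.1,15,0,0,0],[1,-0.2,0.1,18.5,0,0,0],[1,-0.2,0.1,20,0,0,0],[0,-0.2,0.1,20,0,0,0],[-1,-0.2,0.1,20,0,0,0],[-1,-0.2,0.1,20,0,0,0],[-1,-0.2,0.1,20,0,0,0],[-1,-0.2,0.1,20,0,0,0]]]'
python3 -c "
from h import *
s=status.get_obs();t=T();print(t[:3,3],np.degrees(np.arctan2(t[1,0],t[0,0])),s['torque'])"
```

```text
time_s: 12.38
eef_pos: [0.4743, 0.2647, 0.0895]
eef_rot: [0.0, 0.674, 0.739, 0.0]
wrist_force: [-0.5, -0.6, 0.7]
opening: 0.003
grasp_force: 0.0
[0.47430013 0.26474759 0.08954509] 95.2649623711272 [ 0.02427664 -0.0326637  -0.01670946]
```

```bash
python3 - <<'E'
from h import *
c=shot('wrist');s=shot('scene');cv2.imwrite('pics/p6.png',np.vstack([cv2.resize(c['frame'],(480,300)),cv2.resize(s['frame'][150:280,330:490],(360,292))[:, :] if 0 else cv2.copyMakeBorder(cv2.resize(s['frame'][150:280,330:490],(360,292)),0,0,0,120,0)]))
print(status.get_obs()['opening'],status.get_obs()['grasp_force'])
E
```

```text
0.0011845903670020808 0.0
```

View pics/p6.png

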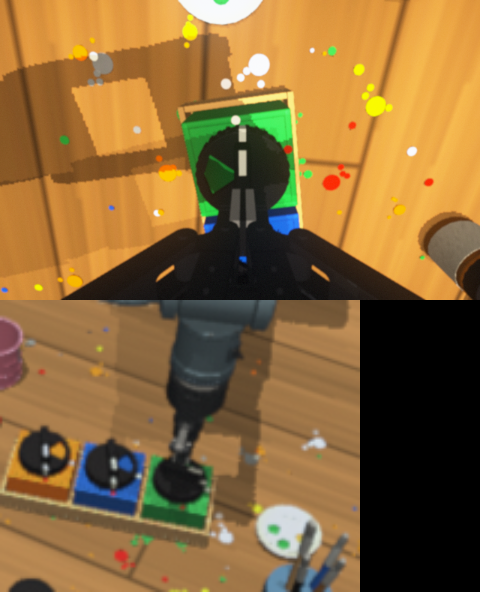

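```bash
python3 - <<'E'
from h import *
c=shot('wrist');t=T();print(t[:3,3].round(4))
P=cloud(c);I=np.linalg.inv(t)
print('TCP px',proj(c,t[:3,3]),'grasp px',proj(c,(t@[0,0,-.019,1])[:3]))
for e in([.4705,.297,.1],[.4734,.2676,.1],[.4765,.239,.1]):print('rib px',proj(c,e))
for v in range(150,330,10):print(v,[(P[v,u]*1000).round().tolist() for u in(314,323,332)])
cv2.imwrite('pics/w7.png',cv2.resize(c['frame'][140:340,220:420],(600,600),interpolation=cv2.INTER_CUBIC))
E
```

```text
[0.4741 0.2646 0.0892]
TCP px [323.94643563 245.31742044] grasp px [324.01536517 262.14792479]
rib px [322.90352844 195.86579605]
rib px [323.23283677 249.35304301]
rib px [324.0220312  296.11402116]
150 [[464.0, 310.0, 48.0], [469.0, 311.0, 52.0], [475.0, 313.0, 56.0]]
160 [[464.0, 307.0, 64.0], [470.0, 307.0, 63.0], [475.0, 308.0, 65.0]]
170 [[465.0, 304.0, 75.0], [470.0, 304.0, 76.0], [475.0, 305.0, 75.0]]
180 [[465.0, 300.0, 82.0], [470.0, 300.0, 82.0], [475.0, 301.0, 82.0]]
190 [[466.0, 294.0, 82.0], [471.0, 296.0, 88.0], [476.0, 296.0, 85.0]]
200 [[466.0, 295.0, 101.0], [471.0, 295.0, 101.0], [475.0, 296.0, 102.0]]
210 [[467.0, 290.0, 101.0], [471.0, 290.0, 102.0], [476.0, 290.0, 101.0]]
220 [[467.0, 284.0, 101.0], [472.0, 285.0, 103.0], [476.0, 285.0, 101.0]]
230 [[468.0, 278.0, 100.0], [472.0, 280.0, 103.0], [477.0, 280.0, 103.0]]
240 [[468.0, 273.0, 100.0], [473.0, 274.0, 102.0], [477.0, 274.0, 102.0]]
250 [[469.0, 267.0, 101.0], [473.0, 269.0, 103.0], [478.0, 268.0, 101.0]]
260 [[469.0, 276.0, 127.0], [473.0, 276.0, 127.0], [477.0, 276.0, 126.0]]
270 [[469.0, 276.0, 135.0], [473.0, 276.0, 135.0], [476.0, 276.0, 135.0]]
280 [[469.0, 276.0, 143.0], [473.0, 276.0, 142.0], [476.0, 277.0, 144.0]]
290 [[469.0, 276.0, 150.0], [473.0, 276.0, 150.0], [476.0, 276.0, 150.0]]
300 [[469.0, 276.0, 157.0], [473.0, 273.0, 152.0], [476.0, 277.0, 158.0]]
310 [[469.0, 276.0, 163.0], [473.0, 269.0, 152.0], [475.0, 277.0, 163.0]]
320 [[470.0, 276.0, 168.0], [474.0, 265.0, 152.0], [475.0, 277.0, 168.0]]
```

View pics/w7.png

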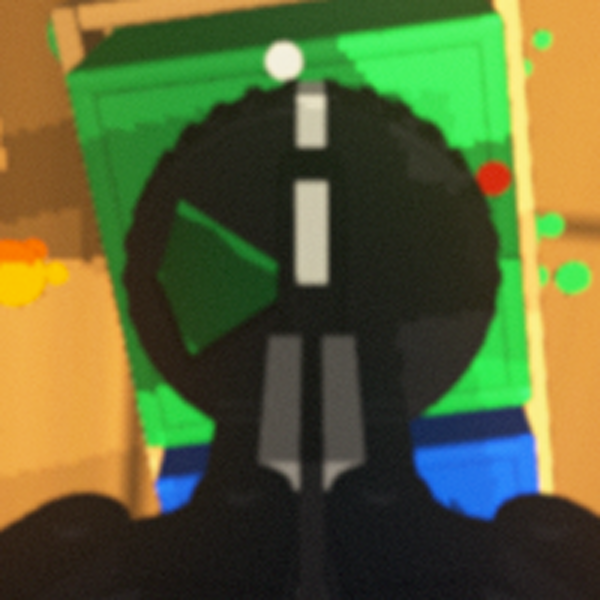

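The shut finger tips end at crop (312,336), about z = 0.12. That is 30 mm higher than the reported TCP and above the rib (z = 0.102), so the fingers closed on air. I'll open, descend 3 cm gradually, and close again.

```bash
python3 -m handwheel '[[[0.3,0.3,0,0,0,0,0],[0.3,0.3,0,0,0,0,0],[0.3,0.3,0,0.8,0,0,0],[0.3,0.3,0,1.5,0,0,0],[0.3,0.3,0,1.5,0,0,0]]]'
```

```text
time_s: 13.15
eef_pos: [0.473, 0.2673, 0.0729]
eef_rot: [-0.001, 0.674, 0.739, -0.001]
wrist_force: [0.2, 1.5, -0.0]
opening: 0.649
grasp_force: 0.0
```

```bash
python3 -m handwheel '[[[0.3,0,0,0.8,0,0,0],[0.3,0,0,1.5,0,0,0],[-1,0,0,1.5,0,0,0],[-1,0,0,1.5,0,0,0],[-1,0,0,1.5,0,0,0],[-1,0,0,1.5,0,0,0]]]'
```

```text
time_s: 13.9
eef_pos: [0.474, 0.2677, 0.0595]
eef_rot: [0.0, 0.674, 0.739, 0.0]
wrist_force: [0.1, -0.2, 1.8]
opening: 0.123
grasp_force: 60.1
```

Gripped. Turning clockwise.

```bash
python3 -m handwheel '[[[-1,0,0,0,0,0,5],[-1,0,0,0,0,0,11],[-1,0,0,0,0,0,17],[-1,0,0,0,0,0,23],[-1,0,0,0,0,0,29],[-1,0,0,0,0,0,35],[-1,0,0,0,0,0,41],[-1,0,0,0,0,0,47],[-1,0,0,0,0,0,53],[-1,0,0,0,0,0,58]]]'
```

```text
time_s: 15.15
eef_pos: [0.4742, 0.2676, 0.0595]
eef_rot: [0.0, 0.948, 0.318, 0.0]
wrist_force: [0.6, -1.1, 1.6]
opening: 0.122
grasp_force: 60.0
```

```bash
python3 -m handwheel '[[[-1,0,0,0,0,0,3],[-1,0,0,0,0,0,6],[-1,0,0,0,0,0,8],[-1,0,0,0,0,0,9],[-1,0,0,0,0,0,9]]]'
python3 -c "
from h import *
s=status.get_obs();t=T();print(np.degrees(np.arctan2(t[1,0],t[0,0])),s['torque'])"
```

```text
time_s: 15.78
eef_pos: [0.4742, 0.2675, 0.0595]
eef_rot: [0.0, 0.97, 0.244, 0.0]
wrist_force: [0.2, -1.5, 4.6]
opening: 0.126
grasp_force: 60.3
28.263942702025673 [-0.27472931 -0.0052761  -0.03393672]
```

```bash
python3 -m handwheel '[[[-1,0,0,0,0,0,1.5],[-1,0,0,0,0,0,3],[-1,0,0,0,0,0,3]]]'
python3 -c "
from h import *
s=status.get_obs();t=T();print(np.degrees(np.arctan2(t[1,0],t[0,0])),s['torque'])"
```

```text
time_s: 16.15
eef_pos: [0.4742, 0.2675, 0.0595]
eef_rot: [0.0, 0.976, 0.219, 0.0]
wrist_force: [0.9, -2.6, 6.6]
opening: 0.123
grasp_force: 67.8
25.320822768595544 [-0.32678339 -0.08712057  1.24043721]
```

Torque jumped to 1.24 N m, so the collar is at its end stop. Release, rise and check.

```bash
python3 -m handwheel '[[[0,0,0,0,0,0,0],[0,0,0,0,0,0,0],[0,0,0,0,0,0,0],[0,0,0,-3,0,0,0],[0,0,0,-8,0,0,0],[0,0,0,-14,0,0,0],[0,0,0,-20,0,0,0],[0,0,0,-20,0,0,0]]]'
python3 - <<'E'
from h import *
c=shot('wrist');t=T();P=cloud(c);r=np.hypot(P[...,0]-.4736,P[...,1]-.267)
k=(P[...,2]>.097)&(P[...,2]<.11)&(r<.04);x=P[k][:,:2];w=np.linalg.svd(x-x.mean(0),full_matrices=False)[2][0];a=np.degrees(np.arctan2(w[1],w[0]))%180;print(k.sum(),'rib',a,'collar deg',(103.2-a)%180)
s=shot('scene');u,v=proj(c,[.474,.267,.1]).astype(int)
f=c['frame'][max(0,v-90):v+90,max(0,u-120):u+120]
cv2.imwrite('pics/p8.png',np.vstack([cv2.resize(f,(480,300)),cv2.resize(s['frame'][120:270,220:460],(480,300))]))
E
```

```text
time_s: 17.15
eef_pos: [0.4768, 0.2687, 0.2653]
eef_rot: [-0.001, 0.976, 0.219, 0.006]
wrist_force: [0.6, -0.7, -0.8]
opening: 0.501
grasp_force: 0.0
618 rib 27.87960785191669 collar deg 75.32039214808331
```

View pics/p8.png

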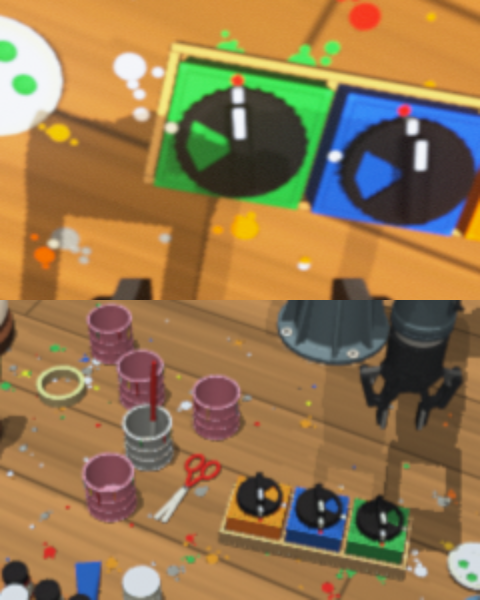

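The pointer (238,95) is at the red mark (238,80) and the collar reads about 75°. The brush still stands in the upright steel can.

```bash
python3 -c "
from bench import ctrl
print(ctrl.hand_in())"
```

```text
the job is handed in; nothing more can be done
None
```

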